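# Slide the drip tray under the cylinder head

### The arm

A 6-joint arm with a two-finger parallel gripper is mounted at the origin on the work surface. World frame = base frame: x ahead of the robot, y to its left, z up, the work surface at z = 0. Lengths are in mm, angles in rad, forces in N, time in s.
With the tool pointing down it reaches from about 350 to 875 mm from the base axis. Payload 4.2 kg.
Tool frame: the origin (TCP) lies midway between the tips of the shut fingers; the grasp point (between the pads) lies 19 mm behind it; z points along the fingers, y is the direction in which the jaws open and shut (so a half turn about z gives the same grasp; the last joint's range is limited). The gripper opens to 85 mm and grips with 20 to 120 N. Pads are 22 mm wide; open, the fingers measure 114 mm over their backs; the gripper's body (76 mm by 85 mm) begins 54 mm behind the grasp point. The pads swing forward as they close: fully open they stand 13 mm farther back than shut.
Start: joints at [-0.882, 0.385, 0.008, 0, -1.194, -0.259], TCP at [260.443, -568.127, 231.312] pointing down, gripper open.
Joint ranges: [-3.14, 3.14], [-1.21, 2.06], [-1.07, 1.41], [-3.16, 2.05], [-2.99, -0.16], [-3.1, 3.1]. Speed limits (rad/s): [2.79, 2.79, 3.14, 3.14, 3.14, 3.14].

### API

Orientations are given as a unit quaternion [x, y, z, w].
In Python, from bench import arm, eyes, nets gives the robot as it stands.
- The arm moves only by the tool jog_arm, never from a script. Its argument "rows" is a list of rows, each a list of 3 entries, a list of its own where there are three numbers: the shift along the tool's x, y, z in cm, then the turn, a rotation vector about the tool's x, y, z in degrees, then the finger opening in cm, from 0 to 8.54. In form: [[[x, y, z], [ax, ay, az], jaw], ...]. A call has 1 to 10 rows; each row shifts and turns the commanded pose from where the row before left it, along the tool's axes as they then stand; what a row does not reach is not made up. A row lasts 1/8 s, in which the tool goes at most 62.5 mm and 10.7 degrees, less where a joint would pass 70% of its speed; a pose out of reach is approached as far as the arm can. A call with a gripper value outside its range is refused whole. The fingers move at their own pace and stop on an object; the grip force is fixed at half the most. Time passes only in rows, so rows that do not move let the fingers close. It gives the time, the measured TCP pose, the force and the opening at its end, in the units of the state.
- arm.read_state(): the state, without advancing time (a new reading comes with each control period).
- eyes.get_image(name): name is "scene" or "top"; returns the picture (400x640x3 uint8, red, green, blue); there is no depth.
- eyes.camera_model(name): a dict with "K" (3x3 intrinsics, pixels), "rvec" (rotation vector, rad) and "tvec" (3), from world to camera coordinates, as OpenCV has them. Camera axes: x right, y down, z forward; pixel columns grow to the right and rows downward; lengths in mm; the calibration is good to about 2 mm. A picture is of the moment at which its call begins. camera_model takes no time and is no camera call.
- arm.job_done(): hands the job in, once; it reports no verdict.
Trained networks look in the newest picture that a camera, given by its name, has taken for a name from the list of things; names that differ only in an ending like _2 or _b are one class to them, and where a whole thing is asked for, a point or a joint stands for the part that bears it (a point fixed in the world has none). Each returns a list of dicts, best first, with "conf" (0 to 1); they miss things now and then, are a little off and sometimes report something else, mostly with a low value. They report only what shows in the picture. A call takes as long as a camera call.
- nets.boxes_of(camera, name): "position" ([column, row] as shares, 0 to 1, of the picture: columns of its width, rows of its height, amid what is visible of it).
The state is a dict: "clock": time; "joints": joint angles; "joint_vel": joint speeds; "joint_efforts": joint torques, N m; "position": TCP position; "ee_rot": TCP orientation; "contact_force": force on the tool from outside, world axes, zero at the start; "wrist_torque": the same for the moment, N m; "gripper_width": finger opening in mm.
Only numpy, scipy, OpenCV 4.12 (cv2) and the standard library are available. Lean on these libraries where they do the work, as an engineer would, in place of code of your own. Each camera call takes 0.05 s, during which the arm holds its last target.

### The job

Push the empty steel drip tray along the bench with your fingertips, in between the two timbers and under the cylinder head that stands on them, until it lies square with the head and sticks out equally from under both of the head's long sides. Keep the tray flat on the bench all the way: do not pinch, lift or tip it. Push gently, do not strike the head or its timbers with the tray or the gripper, leave the other things on the bench alone, and take your fingers away at the end.

Things in the scene. Friction and masses are not known exactly. Their poses are not given: they have to be found in the camera images.
- head: Aluminium engine cylinder head fixed on two timbers, all one body that does not move. Origin on the bench (z = 0) under its middle; x along its length (390 mm), y across it (140 mm), z up. Underside 40 mm, top 155 mm above the bench. Long side at +y, where the tray starts, is smooth; at -y studs stand out 22 mm, 65 to 105 mm up.
- mouth (a point): Middle of the gap between the two timbers on the bench, at their +y ends, 100 mm along the head's y from its origin; axes as the head's. Timbers: 70 mm along x, 200 mm along y, 40 mm high, under the head's ends, jutting 30 mm past each long side; inner faces 260 mm apart (130 mm each side of this point). The tray goes in here along -y.
- tray: Loose empty open drip tray of sheet steel, about 0.6 kg: 200 mm along its x, 250 mm along its y, 34 mm high, walls and floor 3 mm, rolled rim 6 mm wide flush with the walls' outside. Origin at the centre of its underside. Starts on the bench off the head's +y side, up to 0.26 rad out of square with the head and 35 mm off its middle line. Stops when no longer pushed.
- spanner: Bystander: steel spanner 190 mm long lying on the bench past the head's +x end. Origin at the middle of its underside.
- valve: Bystander: steel engine valve 105 mm tall standing on its 32 mm disc, on the open bench behind the tray, farthest from the head. Origin at the centre of the disc's underside.
- socket: Bystander: steel tube socket 32 mm in diameter, 63 mm tall, standing on the bench beyond the head's -y side. Origin at the centre of its underside.
- tin: Bystander: closed grey tin 66 mm in diameter, 85 mm tall, standing on the bench beyond the head's -y side. Origin at the centre of its underside.

How it is judged:
By the outcome, as a careful person would: the job done as asked, in the order asked, and still so for the second after the job is handed in, with the robot touching nothing.
It also fails if it takes over 67 s, if anything falls off the work surface, if the arm or the gripper's body presses on something with over 40 N, if the wrist force passes 120 N, or if a joint passes its speed limit or range.

## Working session

There is one attempt and no reset: what is moved stays moved. The work goes in short steps, Python scripts to look and compute and a tool call to move; the robot and the scene stay as the last step left them, time stands still between calls to the robot, and variables do not carry over. Pictures are saved under pics/ and viewed, and the job is handed in when it is done.

Besides the shell and the picture viewer there is one more tool, called by a JSON object that holds its "api" and its "payload", one argument or row to a line. jog_arm: Moves the arm, as the interface text tells. Its arguments: {"type":"object","properties":{"rows":{"type":"array","items":{"type":"array"}}},"required":["rows"]}

```bash
ls; mkdir -p pics; python3 - <<'E'
from bench import arm, eyes, nets
import cv2
for n in("scene","top"):
    cv2.imwrite(f"pics/{n}0.png",cv2.cvtColor(eyes.get_image(n),cv2.COLOR_RGB2BGR))
    m=eyes.camera_model(n);print(n,m)
print(arm.read_state())
E
```

```text
pics
scene {'K': array([[399.41146679,   0.        , 325.02663174],
       [  0.        , 399.41146679, 196.78177232],
       [  0.        ,   0.        ,   1.        ]]), 'rvec': array([ 1.26456154,  2.23671486, -0.97248075]), 'tvec': array([ 348.08109344, -317.88201178, 1479.96226685])}
top {'K': array([[466.75459277,   0.        , 312.95799992],
       [  0.        , 466.75459277, 204.57875873],
       [  0.        ,   0.        ,   1.        ]]), 'rvec': array([ 2.16206942, -2.10469166,  0.15589069]), 'tvec': array([ -19.22525925,  605.52333279, 1479.55034915])}
{'clock': 0.1, 'joints': array([-8.82357112e-01,  3.85472383e-01,  6.76251504e-03, -4.08399096e-04,
       -1.19395838e+00, -2.58591792e-01]), 'joint_vel': array([ 0.00157791, -0.00277385,  0.0035443 ,  0.00105401, -0.0008219 ,
        0.00104846]), 'joint_efforts': array([-5.19090172e-04, -3.93318880e+01,  1.88929904e+01,  4.19793069e+00,
       -2.57052234e-03,  6.75234034e-06]), 'position': array([ 260.25394014, -567.67909564,  230.33929822]), 'ee_rot': array([-2.13199211e-01,  9.77008283e-01,  9.19528113e-04, -2.57896304e-04]), 'contact_force': array([-0.64110251,  0.47609419, -0.24313501]), 'wrist_torque': array([ 0.00287502,  0.01025256, -0.01710779]), 'gripper_width': 85.57695727160703}
```

View pics/scene0.png

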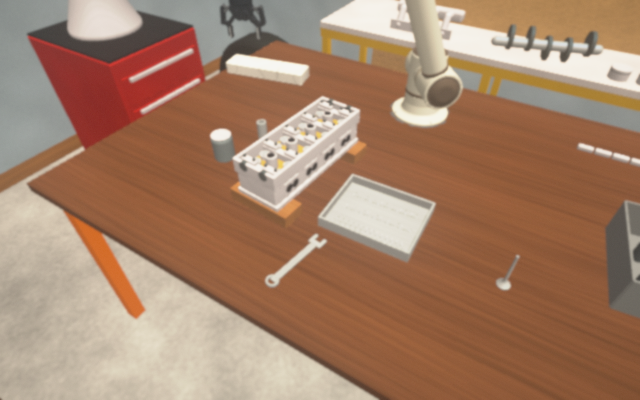

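View pics/top0.png

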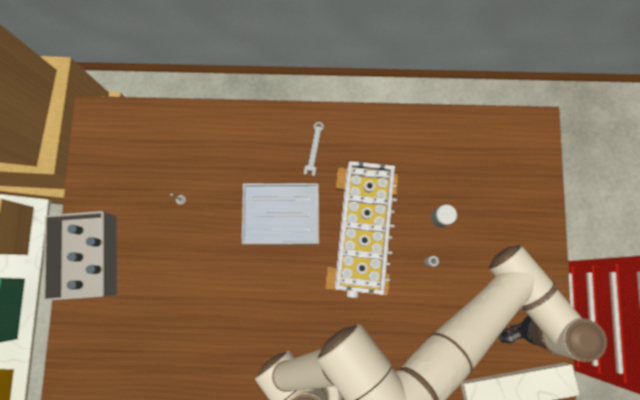

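The scene view shows the tray at about (377,215) right of the head. In the top view the tray spans about (242-319, 183-244), with the head at (365,228), the valve at (180,199) and the spanner at (314,148). I'll zoom in to measure corners.

```bash
python3 - <<'E'
import cv2
im=cv2.imread("pics/top0.png")
cv2.imwrite("pics/topz.png",cv2.resize(im[150:310,230:410],None,fx=4,fy=3.7*4/3.7*0.9,interpolation=cv2.INTER_CUBIC)[:600])
im=cv2.imread("pics/scene0.png")
cv2.imwrite("pics/scz.png",cv2.resize(im[85:265,225:445],None,fx=3.3,fy=3.3,interpolation=cv2.INTER_CUBIC))
E
```

```text
(no output)
```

View pics/topz.png

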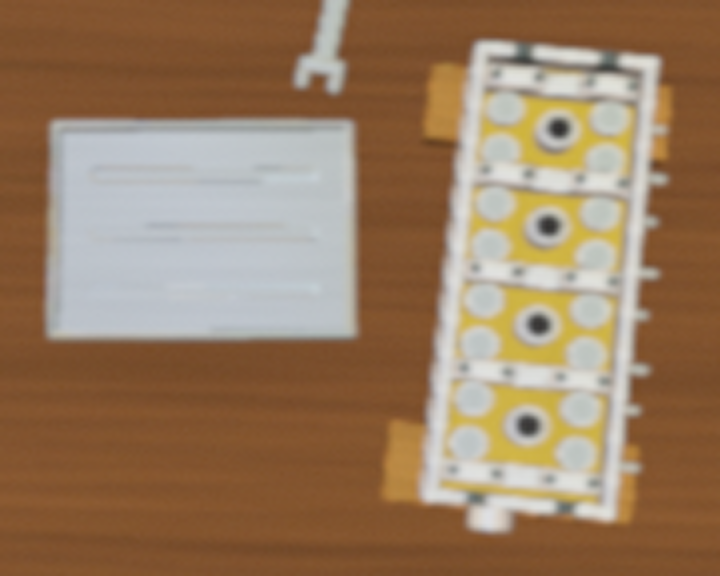

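View pics/scz.png

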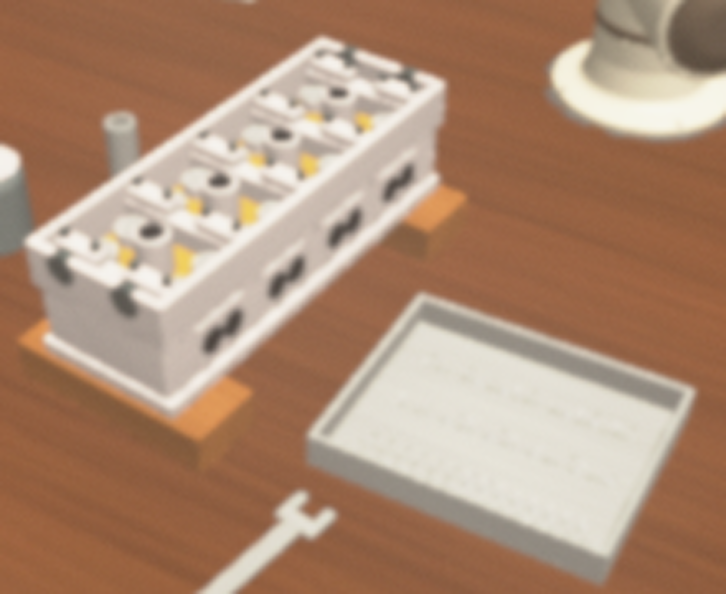

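```bash
cat > h.py <<'E'
import numpy as np, cv2
from scipy.optimize import least_squares
from bench import arm, eyes, nets
CM={n:eyes.camera_model(n) for n in("scene","top")}
def proj(n,P):
    m=CM[n]; return cv2.projectPoints(np.asarray(P,float),m["rvec"],m["tvec"],m["K"],None)[0][:,0]
def back(n,uv,z):
    m=CM[n];R=cv2.Rodrigues(m["rvec"])[0];t=m["tvec"];C=-R.T@t
    uv=np.atleast_2d(uv);d=(np.linalg.inv(m["K"])@np.c_[uv,np.ones(len(uv))].T).T@R
    return C+d*((z-C[2])/d[:,2])[:,None]
def w(pose,P):
    x,y,a=pose;P=np.asarray(P,float);c,s=np.cos(a),np.sin(a)
    return np.c_[x+c*P[:,0]-s*P[:,1],y+s*P[:,0]+c*P[:,1],P[:,2]]
def fit(obs,p0):
    f=lambda p:np.concatenate([(proj(n,w(p,P))-uv).ravel() for n,P,uv in obs])
    r=least_squares(f,p0,loss="soft_l1",x_scale=[10,10,.1]);return r.x,f(r.x).reshape(-1,2)
TR=np.array([[100,125,34],[100,-125,34],[-100,-125,34],[-100,125,34.]]) # +x+y,+x-y,-x-y,-x+y
def crop(n,u,v,x0,y0,fx,fy): pass
def un(uv,x0,y0,fx,fy): uv=np.array(uv,float);return np.c_[(uv[:,0]+.5)/fx-.5+x0,(uv[:,1]+.5)/fy-.5+y0]
E
python3 - <<'E'
from h import *
np.set_printoptions(precision=2,suppress=True)
t=un([(50,121),(354,120),(357,339),(46,339)],230,150,4,3.6)
s=un([(605,562),(309,437),(421,294),(693,390)],225,85,3.3,3.3)
print(back("top",t,34));print(back("scene",s,34))
for o in([("top",TR,t)],[("scene",TR,s)],[("top",TR,t),("scene",TR,s)]):
    p,r=fit(o,[500,200,0]);print("tray",p,abs(r).max())
ht=un([(476,42),(661,57),(613,521),(423,502)],230,150,4,3.6)
hs=un([(160,308),(27,240),(322,38),(443,83)],225,85,3.3,3.3)
H=np.array([[195,70,155],[195,-70,155],[-195,-70,155],[-195,70,155.]])
print(back("top",ht,155));print(back("scene",hs,155))
tt=un([(432,63),(424,138),(391,420),(383,499)],230,150,4,3.6)
T=np.array([[200,100,40],[130,100,40],[-130,100,40],[-200,100,40.]])
ts=un([(203,440),(251,393),(426,232),(466,197)],225,85,3.3,3.3)
print(back("top",tt,40));print(back("scene",ts,40))
for o in([("top",H,ht)],[("scene",H,hs)],[("top",T,tt)],[("scene",T,ts)],[("top",H,ht),("scene",H,hs),("top",T,tt),("scene",T,ts)]):
    p,r=fit(o,[500,0,0]);print("head",p);print(r.T)
for n in("valve","spanner","socket","tin","mouth","tray","head"):
    q=nets.boxes_of("top",n)
    for d in q[:1]: print(n,d["conf"],back("top",np.array(d["position"])*[640,400],0))
E
```

```text
[[673.81 235.2   34.  ]
 [681.24 -17.91  34.  ]
 [479.15 -25.59  34.  ]
 [472.31 228.06  34.  ]]
[[681.2  232.36  34.  ]
 [684.61 -14.45  34.  ]
 [484.8  -22.06  34.  ]
 [478.47 225.28  34.  ]]
tray [576.58 104.95   0.03] 0.7551146642002209
tray [582.44 105.09   0.03] 1.1444056260727962
tray [579.08 104.8    0.03] 1.599080744218412
[[ 726.7  -110.67  155.  ]
 [ 717.1  -252.98  155.  ]
 [ 326.48 -217.75  155.  ]
 [ 337.88  -77.66  155.  ]]
[[ 728.27 -113.47  155.  ]
 [ 715.68 -250.28  155.  ]
 [ 329.9  -217.79  155.  ]
 [ 343.32  -81.7   155.  ]]
[[735.43 -81.45  40.  ]
 [664.62 -76.21  40.  ]
 [407.05 -54.81  40.  ]
 [337.31 -50.01  40.  ]]
[[734.66 -80.13  40.  ]
 [671.71 -77.27  40.  ]
 [409.99 -57.25  40.  ]
 [341.59 -50.49  40.  ]]
head [ 526.94 -164.7    -0.09]
[[ 0.32 -0.6  -0.    0.21]
 [-0.16  0.58 -0.06 -0.26]]
head [ 528.45 -166.09   -0.08]
[[ 0.24 -0.86 -0.25  0.99]
 [ 0.21  0.05 -0.37 -0.37]]
head [ 528.15 -165.3    -0.08]
[[ 0.05 -0.05  0.13 -0.12]
 [-0.02 -0.33  0.16  0.16]]
head [ 531.82 -166.14   -0.07]
[[-1.21  1.01  0.18 -0.08]
 [ 0.82 -0.47 -0.04 -0.42]]
head [ 528.28 -165.57   -0.08]
[[ 0.41 -0.5   0.5   0.71  0.49 -0.65 -0.1   1.15  0.3   0.14  0.11 -0.19
  -1.01  1.36  1.07  0.94]
 [-0.52  0.07 -0.57 -0.62  0.24  0.09 -0.35 -0.36 -0.12 -0.43  0.03  0.02
  -0.05 -1.17 -0.3  -0.59]]
valve 0.65 [[626.1  458.44   0.  ]]
spanner 0.56 [[803.14   6.74   0.  ]]
socket 0.47 [[ 429.83 -389.46    0.  ]]
tin 0.57 [[ 583.8  -441.24    0.  ]]
mouth 0.89 [[ 541.89 -173.53    0.  ]]
tray 0.63 [[584.89 110.46   0.  ]]
head 0.61 [[ 538.19 -160.74    0.  ]]
```

Fits: head at about (528, -165.5, -0.083 rad) and tray at about (579, 105, 0.03 rad). In the head's frame the tray is about 28 mm off in +x and 0.11 rad out. It would hit the +x timber on a straight push, so I'll push it sideways and square it on its +x wall first.

```bash
cat >> h.py <<'E'
np.set_printoptions(precision=2,suppress=True)
from scipy.spatial.transform import Rotation as Ro
HEAD=np.array([528.2,-165.5,-.083])
def toh(p): # pose world->head frame
    c,s=np.cos(HEAD[2]),np.sin(HEAD[2]);d=np.array(p[:2])-HEAD[:2]
    return np.array([c*d[0]+s*d[1],-s*d[0]+c*d[1],p[2]-HEAD[2]])
def go(x,y,z,yaw,after_turn=True):
    s=arm.read_state();R=Ro.from_quat(s["ee_rot"]).as_matrix()
    c,q=np.cos(yaw),np.sin(yaw);Y=np.array([c,q,0]);Z=np.array([0,0,-1.]);X=np.cross(Y,Z);T=np.c_[X,Y,Z]
    d=np.array([x,y,z])-s["position"]
    print("clk",s["clock"],"pos",s["position"],"yaw",np.arctan2(R[1,1],R[0,1]),"F",s["contact_force"])
    print("turn deg (tool)",np.degrees(Ro.from_matrix(R.T@T).as_rotvec()),"shift cm now",R.T@d/10,"shift cm after turn",T.T@d/10)
E
python3 - <<'E'
from h import *
p=np.array([579.1,104.8,.028]); print(toh(p))
a=.028
q=w(p,[[128,0,0]])[0];print(q)
go(q[0],q[1],230,np.pi/2+a)
E
```

```text
[ 28.32 273.59   0.11]
[707.05 108.38   0.  ]
clk 0.45 pos [ 260.42 -568.09  231.23] yaw 2.000584142498335 F [0.01 0.41 0.29]
turn deg (tool) [ 0.01 -0.   23.02] shift cm now [-68.79  42.88   0.13] shift cm after turn [-46.54  66.37   0.12]
```

{"api": "jog_arm", "payload": {
  "rows": [
    [[0, 0, 0], [0, 0, 7.7], 8.54],
    [[0, 0, 0], [0, 0, 7.7], 8.54],
    [[0, 0, 0], [0, 0, 7.6], 8.54],
    [[-2.7, 3.9, 0], [0, 0, 0], 8.54],
    [[-2.7, 3.9, 0], [0, 0, 0], 8.54],
    [[-2.7, 3.9, 0], [0, 0, 0], 8.54],
    [[-2.7, 3.9, 0], [0, 0, 0], 8.54],
    [[-2.7, 3.9, 0], [0, 0, 0], 8.54],
    [[-2.7, 3.9, 0], [0, 0, 0], 8.54],
    [[-2.7, 3.9, 0], [0, 0, 0], 8.54]
  ]
}}

```text
clock: 1.7
position: [442.4, -288.5, 231.6]
ee_rot: [-0.014, 1.0, -0.0, 0.0]
contact_force: [0.8, -0.1, -0.2]
gripper_width: 85.5
```

{"api": "jog_arm", "payload": {
  "rows": [
    [[-2.7, 3.9, 0], [0, 0, 0], 8.54],
    [[-2.7, 3.9, 0], [0, 0, 0], 8.54],
    [[-2.7, 3.9, 0], [0, 0, 0], 8.54],
    [[-2.7, 3.9, 0], [0, 0, 0], 8.54],
    [[-2.7, 3.9, 0], [0, 0, 0], 8.54],
    [[-2.7, 3.9, 0], [0, 0, 0], 8.54],
    [[-2.7, 3.9, 0], [0, 0, 0], 8.54],
    [[-2.7, 3.9, 0], [0, 0, 0], 8.54],
    [[-2.7, 3.9, 0], [0, 0, 0], 8.54],
    [[0, 0, 0], [0, 0, 0], 8.54]
  ]
}}

```text
clock: 2.95
position: [675.6, 70.7, 229.9]
ee_rot: [-0.016, 1.0, -0.0, -0.0]
contact_force: [0.5, -0.6, -1.1]
gripper_width: 85.5
```

```bash
python3 - <<'E'
from h import *
go(707,108.4,3,np.pi/2+.028)
E
```

```text
clk 2.95 pos [675.6   70.71 229.93] yaw 1.6024244270752357 F [ 0.51 -0.64 -1.14]
turn deg (tool) [-0.   -0.05  0.21] shift cm now [-3.28  3.67 22.69] shift cm after turn [-3.24  3.68 22.69]
```

{"api": "jog_arm", "payload": {
  "rows": [
    [[-3.2, 3.7, 0], [0, 0, 0], 8.54],
    [[0, 0, 4.5], [0, 0, 0], 8.54],
    [[0, 0, 4.5], [0, 0, 0], 8.54],
    [[0, 0, 4.5], [0, 0, 0], 8.54],
    [[0, 0, 4.0], [0, 0, 0], 8.54],
    [[0, 0, 0], [0, 0, 0], 8.54],
    [[0, 0, 0], [0, 0, 0], 8.54]
  ]
}}

```text
clock: 3.82
position: [706.7, 105.5, 58.4]
ee_rot: [-0.014, 1.0, 0.0, 0.002]
contact_force: [0.4, -0.0, 0.5]
gripper_width: 85.2
```

```bash
python3 - <<'E'
from h import *
go(707,108.4,3,np.pi/2+.028)
for n in("scene","top"): cv2.imwrite(f"pics/{n}1.png",cv2.cvtColor(eyes.get_image(n),cv2.COLOR_RGB2BGR))
im=cv2.imread("pics/scene1.png")
cv2.imwrite("pics/sc1z.png",cv2.resize(im[85:285,245:465],None,fx=3,fy=3,interpolation=cv2.INTER_CUBIC))
E
```

```text
clk 3.825 pos [706.75 105.54  58.42] yaw 1.599331628750856 F [ 0.41 -0.02  0.55]
turn deg (tool) [0.01 0.18 0.03] shift cm now [-0.02  0.28  5.54] shift cm after turn [-0.03  0.28  5.54]
```

View pics/sc1z.png

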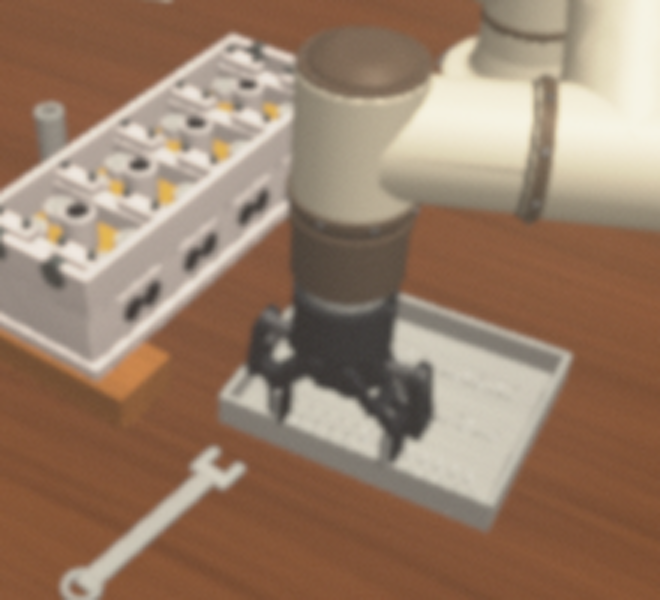

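```bash
python3 - <<'E'
from h import *
P=[[707,105.5-48,71.4],[707,105.5+48,71.4],[707,57,16],[707,153,16]]
print((proj("scene",P)-[245,85])*3)
E
```

```text
[[280.52 414.11]
 [387.99 460.63]
 [278.52 459.22]
 [381.7  505.6 ]]
```

{"api": "jog_arm", "payload": {
  "rows": [
    [[-0.4, 0.3, 0], [0, 0, 0], 8.54],
    [[0, 0, 1.5], [0, 0, 0], 8.54],
    [[0, 0, 1.5], [0, 0, 0], 8.54],
    [[0, 0, 1.5], [0, 0, 0], 8.54],
    [[0, 0, 1.0], [0, 0, 0], 8.54],
    [[0, 0, 0], [0, 0, 0], 8.54],
    [[0, 0, 0], [0, 0, 0], 8.54]
  ]
}}

```text
clock: 4.8
position: [709.8, 109.0, 1.7]
ee_rot: [-0.014, 1.0, 0.0, 0.0]
contact_force: [0.2, -0.1, -0.3]
gripper_width: 85.2
```

```bash
python3 - <<'E'
from h import *
go(707,108.4,3,np.pi/2+.028)
# final: tray in head frame (0,~270,0): finger centre at x'=100+11
c=w(HEAD,[[111,271,0]])[0]; print(c)
go(c[0],c[1],3,np.pi/2-.083)
E
```

```text
clk 4.8 pos [709.85 108.98   1.7 ] yaw 1.599417641057883 F [ 0.24 -0.11 -0.25]
turn deg (tool) [0.   0.05 0.04] shift cm now [ 0.29 -0.05 -0.13] shift cm after turn [ 0.29 -0.05 -0.13]
[661.29  95.36   0.  ]
clk 4.8 pos [709.85 108.98   1.7 ] yaw 1.599417641057883 F [ 0.24 -0.11 -0.25]
turn deg (tool) [0.01 0.05 6.4 ] shift cm now [ 4.89 -1.22 -0.13] shift cm after turn [ 4.73 -1.76 -0.13]
```

{"api": "jog_arm", "payload": {
  "rows": [
    [[0.5, 0, 0], [0, 0, 0], 8.54],
    [[0.5, 0, 0], [0, 0, 0], 8.54],
    [[0.4, 0, 0], [0, 0, 0], 8.54],
    [[0.3, 0, 0], [0, 0, 0], 8.54],
    [[0.3, 0, 0], [0, 0, 0], 8.54],
    [[0.3, -0.05, 0], [0, 0, 0.5], 8.54],
    [[0.3, -0.05, 0], [0, 0, 0.5], 8.54],
    [[0.3, -0.05, 0], [0, 0, 0.5], 8.54],
    [[0.3, -0.05, 0], [0, 0, 0.5], 8.54],
    [[0, 0, 0], [0, 0, 0], 8.54]
  ]
}}

```text
clock: 6.05
position: [677.1, 106.1, 1.5]
ee_rot: [0.003, 1.0, -0.0, -0.0]
contact_force: [0.7, -0.6, 0.6]
gripper_width: 85.5
```

```bash
python3 - <<'E'
from h import *
go(661.3,95.4,3,np.pi/2-.083)
for n in("scene","top"): cv2.imwrite(f"pics/{n}2.png",cv2.cvtColor(eyes.get_image(n),cv2.COLOR_RGB2BGR))
im=cv2.imread("pics/scene2.png")
cv2.imwrite("pics/sc2z.png",cv2.resize(im[85:285,245:465],None,fx=3,fy=3,interpolation=cv2.INTER_CUBIC))
im=cv2.imread("pics/top2.png")
cv2.imwrite("pics/top2z.png",cv2.resize(im[150:290,220:420],None,fx=4,fy=4,interpolation=cv2.INTER_CUBIC))
E
```

```text
clk 6.05 pos [677.1  106.07   1.46] yaw 1.5640038061150656 F [ 0.74 -0.62  0.57]
turn deg (tool) [-0.01 -0.03  4.37] shift cm now [ 1.57 -1.08 -0.15] shift cm after turn [ 1.49 -1.19 -0.15]
```

View pics/sc2z.png

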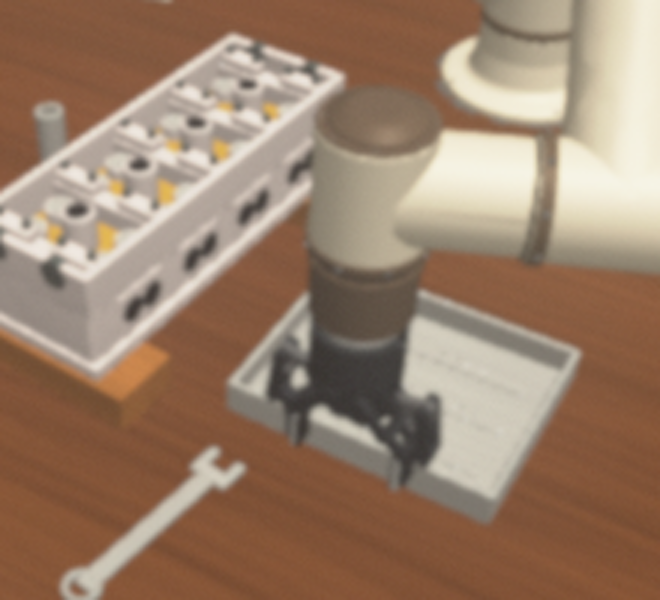

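View pics/top2z.png

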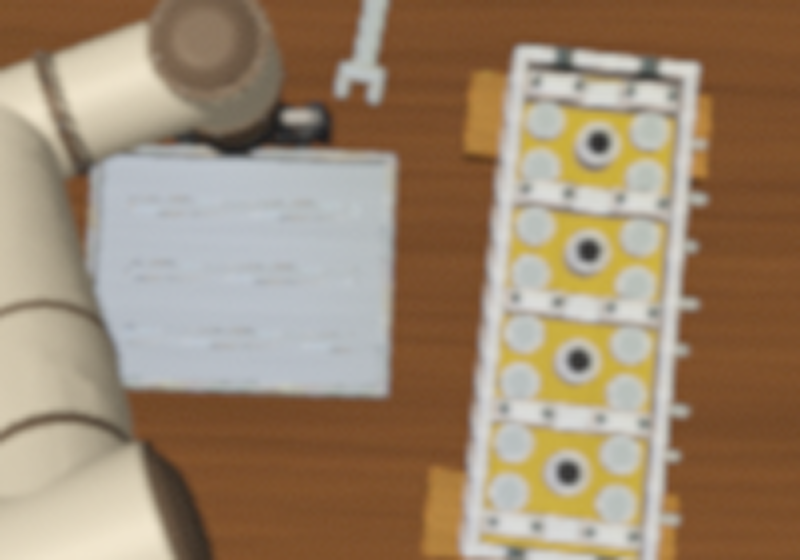

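```bash
python3 - <<'E'
from h import *
t=un([(397,155),(388,396)],220,150,4,4)
s=un([(490,503),(230,386),(580,353)],245,85,3,3)
for o in([("top",TR[[1,2]],t)],[("scene",TR[[0,1,3]],s)],[("top",TR[[1,2]],t),("scene",TR[[0,1,3]],s)]):
    p,r=fit(o,[550,100,0]);print(p,toh(p),abs(r).max())
E
```

```text
[564.52 105.22  -0.01] [ 13.75 272.8    0.07] 0.04169450995021862
[571.26 106.98  -0.01] [ 20.33 275.11   0.07] 1.6010679939811894
[568.25 106.39  -0.02] [ 17.37 274.28   0.06] 1.6987813588525285
```

{"api": "jog_arm", "payload": {
  "rows": [
    [[0.2, -0.05, 0], [0, 0, 0.65], 8.54],
    [[0.2, -0.05, 0], [0, 0, 0.65], 8.54],
    [[0.2, -0.05, 0], [0, 0, 0.65], 8.54],
    [[0.2, -0.05, 0], [0, 0, 0.65], 8.54],
    [[0.2, -0.05, 0], [0, 0, 0.65], 8.54],
    [[0.2, -0.05, 0], [0, 0, 0.65], 8.54],
    [[0.15, 0, 0], [0, 0, 0.4], 8.54],
    [[0.15, 0, 0], [0, 0, 0], 8.54],
    [[0, 0, 0], [0, 0, 0], 8.54]
  ]
}}

```text
clock: 7.28
position: [662.2, 103.7, 1.4]
ee_rot: [0.041, 0.999, -0.0, -0.0]
contact_force: [2.5, -0.8, 1.1]
gripper_width: 85.2
```

```bash
python3 - <<'E'
from h import *
go(661.3,95.4,3,np.pi/2-.083)
for n in("scene","top"): cv2.imwrite(f"pics/{n}3.png",cv2.cvtColor(eyes.get_image(n),cv2.COLOR_RGB2BGR))
im=cv2.imread("pics/top3.png")
cv2.imwrite("pics/top3z.png",cv2.resize(im[150:290,220:420],None,fx=4,fy=4,interpolation=cv2.INTER_CUBIC))
E
```

```text
clk 7.275 pos [662.21 103.73   1.39] yaw 1.4892213506950862 F [ 2.5  -0.79  1.08]
turn deg (tool) [-0.01 -0.02  0.08] shift cm now [ 0.02 -0.84 -0.16] shift cm after turn [ 0.02 -0.84 -0.16]
```

View pics/top3z.png

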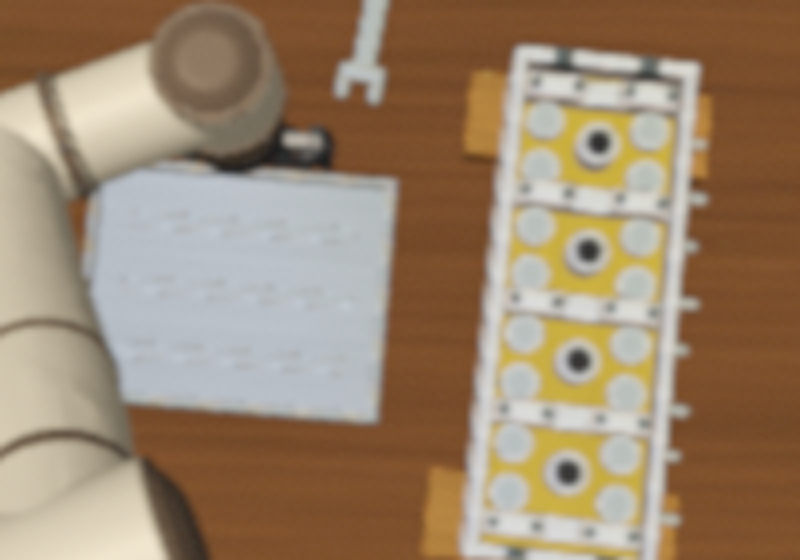

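```bash
python3 - <<'E'
from h import *
t=un([(398,180),(379,421)],220,150,4,4)
p,r=fit([("top",TR[[1,2]],t)],[550,100,0]);print(p,toh(p),r)
HEAD[:]=[527.5,-165,-.085]; print(toh(p))
# retreat/next: rear push target, tray centre x' 0, rear edge y'+125, finger 11 + 20 clearance
p=w(HEAD,[[0,272+125+11+25,0]])[0];go(p[0],p[1],100,np.pi-.083)
E
```

```text
[548.89 107.76  -0.05] [ -2.04 274.03   0.03] [[ 0.01 -0.1 ]
 [-0.01  0.09]]
[ -1.84 273.59   0.03]
clk 7.375 pos [662.2  103.71   1.4 ] yaw 1.489158904957391 F [ 2.33 -1.66  2.42]
turn deg (tool) [  0.01  -0.03 -89.92] shift cm now [11.09 15.42 -9.86] shift cm after turn [-15.4   11.11  -9.86]
```

{"api": "jog_arm", "payload": {
  "rows": [
    [[-1.0, 0, 0], [0, 0, 0], 8.54],
    [[-2.0, 0, 0], [0, 0, 0], 8.54],
    [[0, 0, -3.3], [0, 0, 0], 8.54],
    [[0, 0, -3.3], [0, 0, 0], 8.54],
    [[0, 0, -3.3], [0, 0, 0], 8.54],
    [[3.5, 3.9, 0], [0, 0, 0], 8.54],
    [[3.5, 3.9, 0], [0, 0, 0], 8.54],
    [[3.5, 3.8, 0], [0, 0, 0], 8.54],
    [[3.6, 3.8, 0], [0, 0, 0], 8.54],
    [[0, 0, 0], [0, 0, -9], 8.54]
  ]
}}

```text
clock: 8.62
position: [561.3, 268.8, 99.7]
ee_rot: [-0.042, 0.999, -0.0, -0.002]
contact_force: [0.1, -0.6, 0.5]
gripper_width: 85.7
```

{"api": "jog_arm", "payload": {
  "rows": [
    [[0, 0, 0], [0, 0, -9], 8.54],
    [[0, 0, 0], [0, 0, -9], 8.54],
    [[0, 0, 0], [0, 0, -9], 8.54],
    [[0, 0, 0], [0, 0, -9], 8.54],
    [[0, 0, 0], [0, 0, -9], 8.54],
    [[0, 0, 0], [0, 0, -9], 8.54],
    [[0, 0, 0], [0, 0, -9], 8.54],
    [[0, 0, 0], [0, 0, -9], 8.54],
    [[0, 0, 0], [0, 0, -9], 8.54],
    [[0, 0, 0], [0, 0, 0], 8.54]
  ]
}}

```text
clock: 9.88
position: [563.6, 266.0, 99.5]
ee_rot: [-0.677, 0.736, 0.0, -0.001]
contact_force: [0.2, 0.6, -1.2]
gripper_width: 85.6
```

```bash
python3 - <<'E'
from h import *
p=w(HEAD,[[0,272+125+11+25,0]])[0];go(p[0],p[1],2,np.pi-.083)
for n in("scene","top"): cv2.imwrite(f"pics/{n}4.png",cv2.cvtColor(eyes.get_image(n),cv2.COLOR_RGB2BGR))
im=cv2.imread("pics/top4.png")
cv2.imwrite("pics/top4z.png",cv2.resize(im[150:290,220:420],None,fx=4,fy=4,interpolation=cv2.INTER_CUBIC))
im=cv2.imread("pics/scene4.png")
cv2.imwrite("pics/sc4z.png",cv2.resize(im[85:285,245:465],None,fx=3,fy=3,interpolation=cv2.INTER_CUBIC))
E
```

```text
clk 9.875 pos [563.58 266.    99.48] yaw 3.0573900790265736 F [ 0.16  0.62 -1.22]
turn deg (tool) [ 0.14 -0.08 -0.07] shift cm now [-0.02 -0.08  9.75] shift cm after turn [-0.01 -0.05  9.75]
```

View pics/top4z.png

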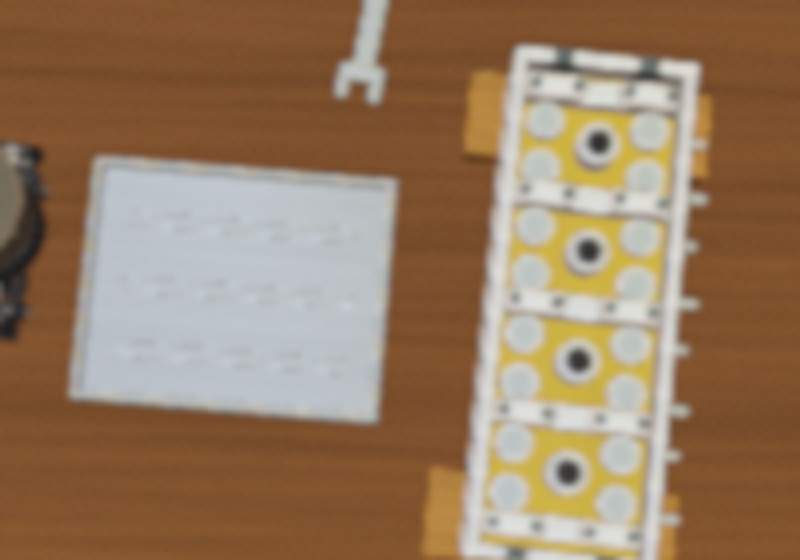

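View pics/sc4z.png

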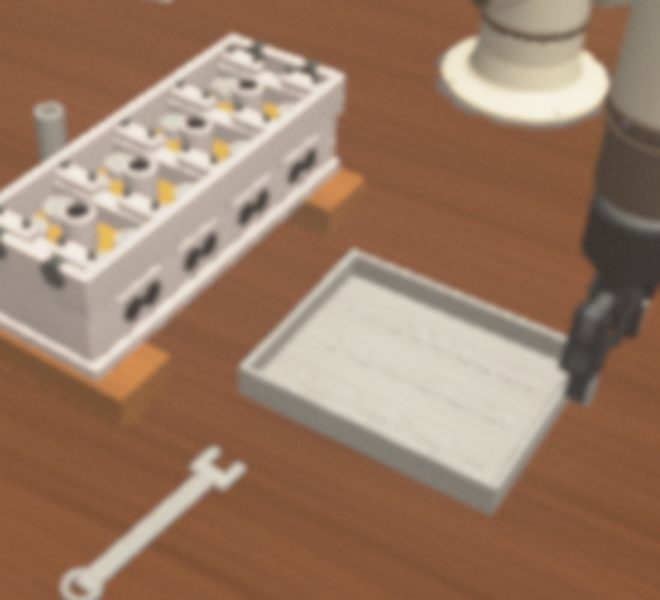

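```bash
python3 - <<'E'
from h import *
t=un([(95,156),(398,180),(379,422),(70,398)],220,150,4,4)
s=un([(490,488),(241,369),(355,250)],245,85,3,3)
for o in([("top",TR,t)],[("scene",TR[:3],s)],[("top",TR,t),("scene",TR[:3],s)]):
    p,r=fit(o,[550,100,-.08]);print(p,toh(p));print(r.T)
E
```

```text
[548.55 109.02  -0.05] [ -2.48 275.26   0.03]
[[ 0.41 -0.38 -0.39  0.37]
 [ 0.26 -0.02 -0.07 -0.14]]
[552.39 109.31  -0.07] [  1.33 275.87   0.01]
[[ 1.08 -1.1  -0.09]
 [ 1.01 -1.31 -0.33]]
[549.46 109.27  -0.06] [ -1.59 275.59   0.03]
[[ 0.5  -0.33 -0.61  0.19  2.47 -0.48 -0.42]
 [-0.17 -0.11 -0.19 -0.6  -0.04 -1.33 -0.72]]
```

{"api": "jog_arm", "payload": {
  "rows": [
    [[0, 0, 3], [0, 0, 0], 8.54],
    [[0, 0, 3], [0, 0, 0], 8.54],
    [[0, 0, 2.5], [0, 0, 0], 8.54],
    [[0, 0, 1.2], [0, 0, 0], 8.54],
    [[0, 0, 0], [0, 0, 0], 8.54],
    [[0.5, 0, 0], [0, 0, 0], 8.54],
    [[0.5, 0, 0], [0, 0, 0], 8.54],
    [[0.4, 0, 0], [0, 0, 0], 8.54],
    [[0.4, 0, 0], [0, 0, 0], 8.54],
    [[0.3, 0, 0], [0, 0, 0], 8.54]
  ]
}}

```text
clock: 11.22
position: [563.0, 245.7, 3.6]
ee_rot: [-0.678, 0.735, -0.0, 0.001]
contact_force: [1.1, 3.2, -1.6]
gripper_width: 85.4
```

{"api": "jog_arm", "payload": {
  "rows": [
    [[0.3, 0, 0], [0, 0, 0], 8.54],
    [[0.3, 0, 0], [0, 0, 0], 8.54],
    [[0.3, 0, 0], [0, 0, 0], 8.54],
    [[0.3, 0, 0], [0, 0, 0], 8.54],
    [[0.3, 0, 0], [0, 0, 0], 8.54],
    [[0.3, 0, 0], [0, 0, 0], 8.54],
    [[0.3, 0, 0], [0, 0, 0], 8.54],
    [[0.3, 0, 0], [0, 0, 0], 8.54],
    [[0.3, 0, 0], [0, 0, 0], 8.54],
    [[0, 0, 0], [0, 0, 0], 8.54]
  ]
}}

```text
clock: 12.48
position: [560.4, 218.1, 3.5]
ee_rot: [-0.678, 0.735, -0.0, -0.0]
contact_force: [0.8, 3.1, 2.3]
gripper_width: 85.5
```

```bash
python3 - <<'E'
from h import *
p=w(HEAD,[[0,136,0]])[0];go(p[0],p[1],2,np.pi-.083)
for n in("scene","top"): cv2.imwrite(f"pics/{n}5.png",cv2.cvtColor(eyes.get_image(n),cv2.COLOR_RGB2BGR))
im=cv2.imread("pics/top5.png")
cv2.imwrite("pics/top5z.png",cv2.resize(im[150:290,220:420],None,fx=4,fy=4,interpolation=cv2.INTER_CUBIC))
im=cv2.imread("pics/scene5.png")
cv2.imwrite("pics/sc5z.png",cv2.resize(im[85:285,245:465],None,fx=3,fy=3,interpolation=cv2.INTER_CUBIC))
E
```

```text
clk 12.475 pos [560.44 218.09   3.48] yaw 3.059985316400744 F [0.8  3.13 2.31]
turn deg (tool) [-0.   -0.02  0.08] shift cm now [24.89  0.07  0.16] shift cm after turn [24.89  0.03  0.15]
```

View pics/top5z.png

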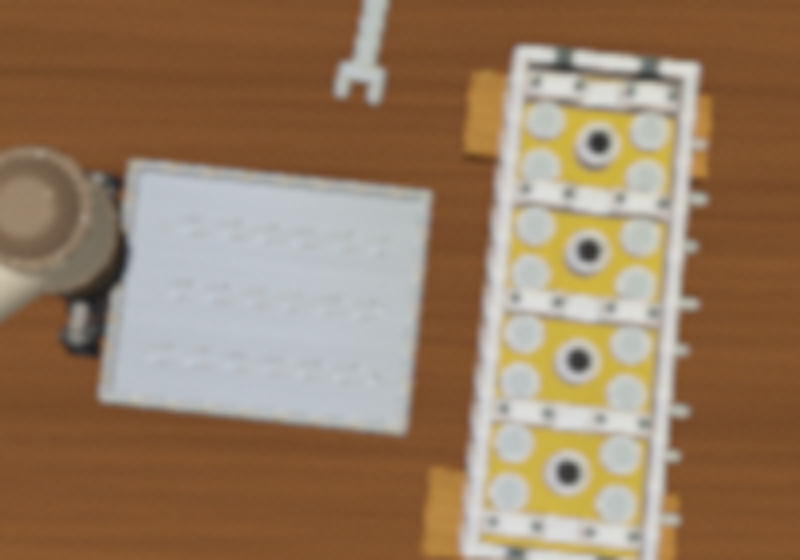

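View pics/sc5z.png

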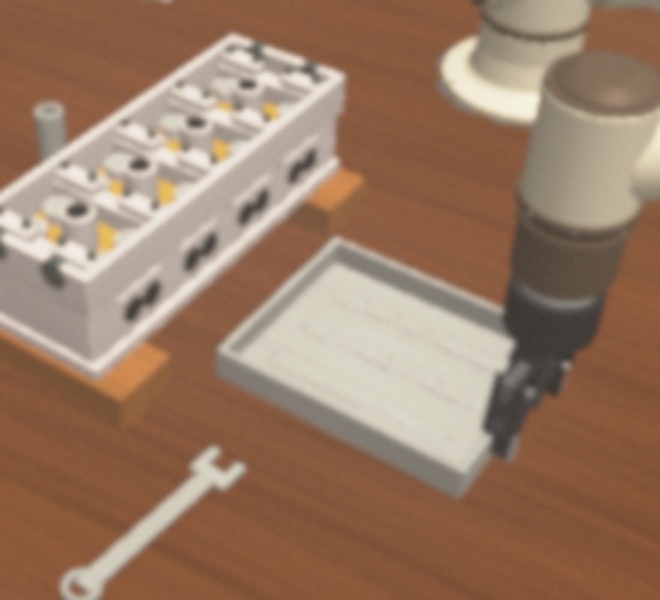

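```bash
python3 - <<'E'
from h import *
t=un([(130,160),(432,190),(406,434),(99,402)],220,150,4,4)
p,r=fit([("top",TR,t)],[550,100,-.08]);print(p,toh(p));print(r.T)
s=arm.read_state()["position"];print(toh([s[0],s[1],0]))
E
```

```text
[543.04  83.15  -0.08] [ -5.83 249.03   0.01]
[[ 0.2  -0.43 -0.08  0.3 ]
 [ 0.22  0.33 -0.24 -0.27]]
[  0.27 384.98   0.08]
```

The tray is square at about (-5, 249) in the head's frame, well inside the ±30 mm side clearance. I'll push straight on.

{"api": "jog_arm", "payload": {
  "rows": [
    [[0.3, 0, 0], [0, 0, 0], 8.54],
    [[0.4, 0, 0], [0, 0, 0], 8.54],
    [[0.5, 0, 0], [0, 0, 0], 8.54],
    [[0.5, 0, 0], [0, 0, 0], 8.54],
    [[0.5, 0, 0], [0, 0, 0], 8.54],
    [[0.5, 0, 0], [0, 0, 0], 8.54],
    [[0.5, 0, 0], [0, 0, 0], 8.54],
    [[0.5, 0, 0], [0, 0, 0], 8.54],
    [[0.5, 0, 0], [0, 0, 0], 8.54],
    [[0.5, 0, 0], [0, 0, 0], 8.54]
  ]
}}

```text
clock: 13.82
position: [556.5, 171.3, 3.3]
ee_rot: [-0.678, 0.735, -0.0, 0.0]
contact_force: [0.0, 4.7, 2.6]
gripper_width: 85.3
```

{"api": "jog_arm", "payload": {
  "rows": [
    [[0.5, 0, 0], [0, 0, 0], 8.54],
    [[0.5, 0, 0], [0, 0, 0], 8.54],
    [[0.5, 0, 0], [0, 0, 0], 8.54],
    [[0.5, 0, 0], [0, 0, 0], 8.54],
    [[0.5, 0, 0], [0, 0, 0], 8.54],
    [[0.5, 0, 0], [0, 0, 0], 8.54],
    [[0.5, 0, 0], [0, 0, 0], 8.54],
    [[0.5, 0, 0], [0, 0, 0], 8.54],
    [[0.5, 0, 0], [0, 0, 0], 8.54],
    [[0.3, 0, 0], [0, 0, 0], 8.54]
  ]
}}

```text
clock: 15.08
position: [552.5, 123.4, 3.3]
ee_rot: [-0.678, 0.735, 0.0, -0.0]
contact_force: [-0.0, 5.1, 2.9]
gripper_width: 85.2
```

```bash
python3 - <<'E'
from h import *
p=w(HEAD,[[0,136,0]])[0];go(p[0],p[1],2,np.pi-.083)
for n in("top",): cv2.imwrite(f"pics/{n}6.png",cv2.cvtColor(eyes.get_image(n),cv2.COLOR_RGB2BGR))
im=cv2.imread("pics/top6.png")
cv2.imwrite("pics/top6z.png",cv2.resize(im[150:290,220:420],None,fx=4,fy=4,interpolation=cv2.INTER_CUBIC))
E
```

```text
clk 15.075 pos [552.53 123.43   3.33] yaw 3.059758407957202 F [-0.03  5.11  2.89]
turn deg (tool) [ 0.01 -0.    0.07] shift cm now [15.4   0.05  0.13] shift cm after turn [15.4   0.03  0.13]
```

View pics/top6z.png

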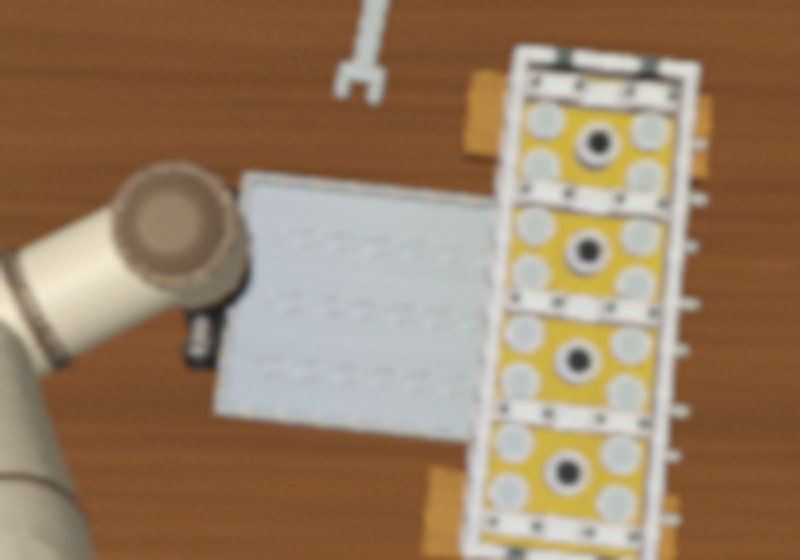

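{"api": "jog_arm", "payload": {
  "rows": [
    [[0.4, 0, 0], [0, 0, 0], 8.54],
    [[0.5, 0, 0], [0, 0, 0], 8.54],
    [[0.5, 0, 0], [0, 0, 0], 8.54],
    [[0.5, 0, 0], [0, 0, 0], 8.54],
    [[0.5, 0, 0], [0, 0, 0], 8.54],
    [[0.5, 0, 0], [0, 0, 0], 8.54],
    [[0.5, 0, 0], [0, 0, 0], 8.54],
    [[0.5, 0, 0], [0, 0, 0], 8.54],
    [[0.5, 0, 0], [0, 0, 0], 8.54],
    [[0.5, 0, 0], [0, 0, 0], 8.54]
  ]
}}

```text
clock: 16.38
position: [548.5, 74.9, 3.3]
ee_rot: [-0.678, 0.735, 0.0, -0.0]
contact_force: [0.4, 5.5, 3.5]
gripper_width: 85.3
```

{"api": "jog_arm", "payload": {
  "rows": [
    [[0.5, 0, 0], [0, 0, 0], 8.54],
    [[0.5, 0, 0], [0, 0, 0], 8.54],
    [[0.5, 0, 0], [0, 0, 0], 8.54],
    [[0.5, 0, 0], [0, 0, 0], 8.54],
    [[0.5, 0, 0], [0, 0, 0], 8.54],
    [[0.5, 0, 0], [0, 0, 0], 8.54],
    [[0.5, 0, 0], [0, 0, 0], 8.54],
    [[0.5, 0, 0], [0, 0, 0], 8.54],
    [[0.5, 0, 0], [0, 0, 0], 8.54],
    [[0.3, 0, 0], [0, 0, 0], 8.54]
  ]
}}

```text
clock: 17.62
position: [544.4, 26.9, 3.3]
ee_rot: [-0.678, 0.735, 0.0, -0.0]
contact_force: [-0.3, 5.7, 3.2]
gripper_width: 85.4
```

```bash
python3 - <<'E'
from h import *
p=w(HEAD,[[0,136,0]])[0];go(p[0],p[1],2,np.pi-.083)
for n in("scene","top"): cv2.imwrite(f"pics/{n}7.png",cv2.cvtColor(eyes.get_image(n),cv2.COLOR_RGB2BGR))
im=cv2.imread("pics/top7.png")
cv2.imwrite("pics/top7z.png",cv2.resize(im[150:290,260:460],None,fx=4,fy=4,interpolation=cv2.INTER_CUBIC))
im=cv2.imread("pics/scene7.png")
cv2.imwrite("pics/sc7z.png",cv2.resize(im[65:265,205:425],None,fx=3,fy=3,interpolation=cv2.INTER_CUBIC))
E
```

```text
clk 17.625 pos [544.41  26.95   3.3 ] yaw 3.059858088767534 F [-0.33  5.68  3.22]
turn deg (tool) [ 0.03 -0.01  0.07] shift cm now [5.71 0.03 0.13] shift cm after turn [5.71 0.02 0.13]
```

View pics/top7z.png

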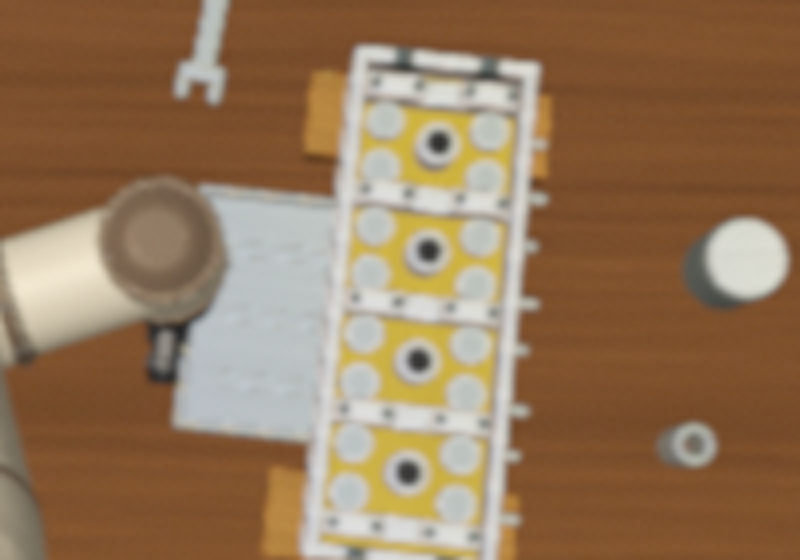

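View pics/sc7z.png

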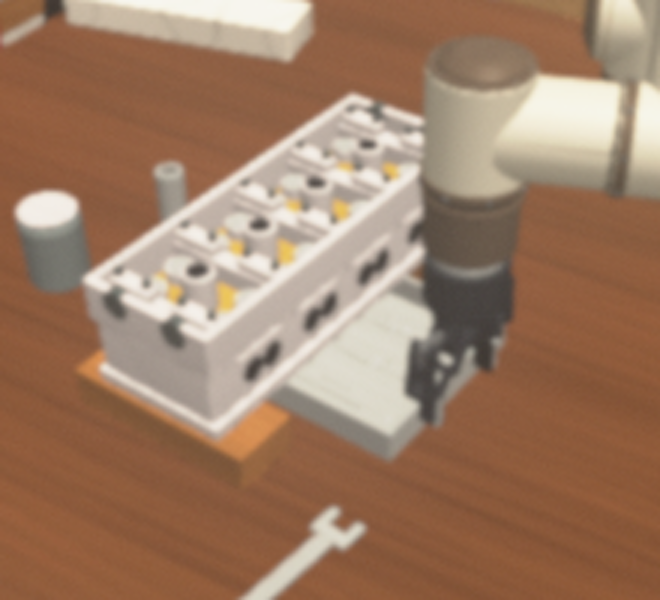

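{"api": "jog_arm", "payload": {
  "rows": [
    [[0.5, 0, 0], [0, 0, 0], 8.54],
    [[0.5, 0, 0], [0, 0, 0], 8.54],
    [[0.5, 0, 0], [0, 0, 0], 8.54],
    [[0.5, 0, 0], [0, 0, 0], 8.54],
    [[0.5, 0, 0], [0, 0, 0], 8.54],
    [[0.5, 0, 0], [0, 0, 0], 8.54],
    [[0.5, 0, 0], [0, 0, 0], 8.54],
    [[0.5, 0, 0], [0, 0, 0], 8.54],
    [[0.5, 0, 0], [0, 0, 0], 8.54],
    [[0.3, 0, 0], [0, 0, 0], 8.54]
  ]
}}

```text
clock: 18.98
position: [540.3, -20.8, 3.2]
ee_rot: [-0.678, 0.735, 0.0, -0.0]
contact_force: [0.0, 5.8, 2.7]
gripper_width: 85.6
```

{"api": "jog_arm", "payload": {
  "rows": [
    [[0.2, 0, 0], [0, 0, 0], 8.54],
    [[0, 0, 0], [0, 0, 0], 8.54]
  ]
}}

```text
clock: 19.23
position: [540.2, -22.9, 3.2]
ee_rot: [-0.678, 0.735, 0.0, -0.001]
contact_force: [0.5, 3.0, 2.7]
gripper_width: 85.6
```

```bash
python3 - <<'E'
from h import *
p=w(HEAD,[[0,136,0]])[0];go(p[0],p[1],2,np.pi-.083)
for n in("scene","top"): cv2.imwrite(f"pics/{n}8.png",cv2.cvtColor(eyes.get_image(n),cv2.COLOR_RGB2BGR))
im=cv2.imread("pics/top8.png")
cv2.imwrite("pics/top8z.png",cv2.resize(im[165:285,285:415],None,fx=5,fy=5,interpolation=cv2.INTER_CUBIC))
im=cv2.imread("pics/scene8.png")
cv2.imwrite("pics/sc8z.png",cv2.resize(im[65:265,205:425],None,fx=3,fy=3,interpolation=cv2.INTER_CUBIC))
E
```

```text
clk 19.225 pos [540.17 -22.91   3.19] yaw 3.0598831432982134 F [0.45 3.01 2.7 ]
turn deg (tool) [ 0.06 -0.02  0.07] shift cm now [0.71 0.01 0.12] shift cm after turn [0.71 0.01 0.12]
```

View pics/top8z.png

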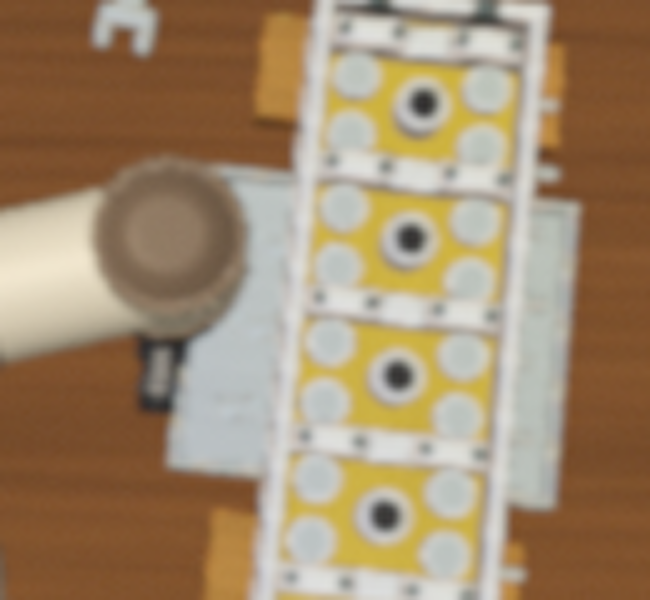

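View pics/sc8z.png

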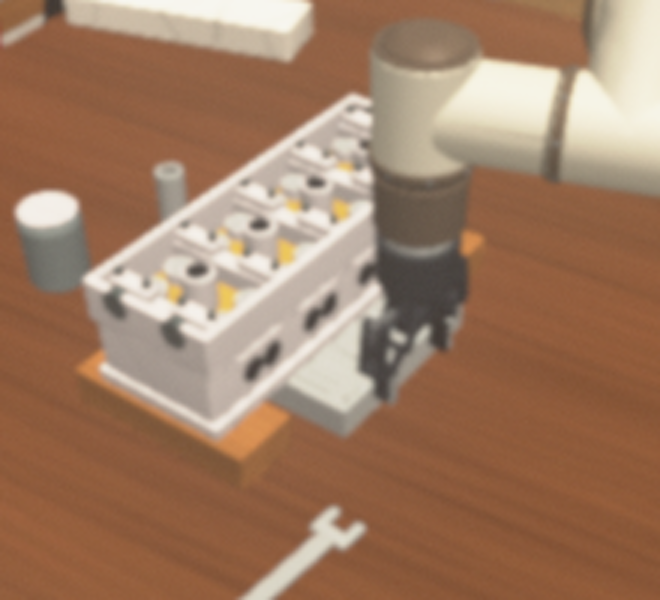

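```bash
python3 - <<'E'
from h import *
k=(285,165,5,5)
t=un([(580,204),(555,508),(167,468)],*k)
p,r=fit([("top",TR[[1,2,3]],t)],[540,-160,-.08]);print(p,toh(p));print(r.T)
T=np.array([[130,100,40],[-130,100,40],[130,-100,40],[-130,-100,40.]])
tt=un([(255,119),(213,508),(558,147),(523,544)],*k)
q,r=fit([("top",T,tt)],[528,-165,-.08]);print(q);print(r.T)
HEAD[:]=q;print(toh(p));s=arm.read_state()["position"];print(toh([s[0],s[1],0]))
E
```

```text
[ 522.82 -157.99   -0.08] [-5.99  7.04  0.  ]
[[-0.3  -0.13  0.46]
 [ 0.07  0.12 -0.18]]
[ 527.62 -165.     -0.08]
[[ 0.02  0.08 -0.18  0.08]
 [-0.69  0.31  0.2   0.06]]
[-5.37  6.59  0.  ]
[  0.66 142.66   0.08]
```

{"api": "jog_arm", "payload": {
  "rows": [
    [[0.2, 0, 0], [0, 0, 0], 8.54],
    [[0.2, 0, 0], [0, 0, 0], 8.54],
    [[0.2, 0, 0], [0, 0, 0], 8.54],
    [[0.1, 0, 0], [0, 0, 0], 8.54],
    [[0, 0, 0], [0, 0, 0], 8.54],
    [[0, 0, 0], [0, 0, 0], 8.54]
  ]
}}

```text
clock: 20.08
position: [539.7, -29.7, 3.1]
ee_rot: [-0.678, 0.735, 0.0, -0.0]
contact_force: [-0.0, 3.6, 1.8]
gripper_width: 85.0
```

```bash
python3 - <<'E'
from h import *
p=w(HEAD,[[0,136,0]])[0];go(p[0],p[1],2,np.pi-.083)
E
```

```text
clk 20.075 pos [539.7  -29.71   3.13] yaw 3.0599613227084186 F [-0.01  3.63  1.83]
turn deg (tool) [ 0.05 -0.01  0.08] shift cm now [0.03 0.02 0.11] shift cm after turn [0.03 0.02 0.11]
```

Backing away straight, then lifting and moving clear so both sides can be seen.

{"api": "jog_arm", "payload": {
  "rows": [
    [[-0.5, 0, 0], [0, 0, 0], 8.54],
    [[-2, 0, 0], [0, 0, 0], 8.54],
    [[-4, 0, 0], [0, 0, 0], 8.54],
    [[-5, 0, 0], [0, 0, 0], 8.54],
    [[-5, 0, 0], [0, 0, 0], 8.54],
    [[-4, 0, -3], [0, 0, 0], 8.54],
    [[-2, 0, -4], [0, 0, 0], 8.54],
    [[0, 0, -4], [0, 0, 0], 8.54],
    [[0, 0, 0], [0, 0, 0], 8.54]
  ]
}}

```text
clock: 21.2
position: [559.8, 196.9, 116.7]
ee_rot: [-0.678, 0.735, -0.001, 0.003]
contact_force: [-0.5, -0.4, -0.1]
gripper_width: 85.4
```

```bash
python3 - <<'E'
from h import *
print(arm.read_state()["position"])
for n in("scene","top"): cv2.imwrite(f"pics/{n}9.png",cv2.cvtColor(eyes.get_image(n),cv2.COLOR_RGB2BGR))
im=cv2.imread("pics/top9.png")
cv2.imwrite("pics/top9z.png",cv2.resize(im[165:285,285:445],None,fx=5,fy=5,interpolation=cv2.INTER_CUBIC))
im=cv2.imread("pics/scene9.png")
cv2.imwrite("pics/sc9z.png",cv2.resize(im[65:265,205:425],None,fx=3,fy=3,interpolation=cv2.INTER_CUBIC))
E
```

```text
[559.82 196.87 116.73]
```

View pics/top9z.png

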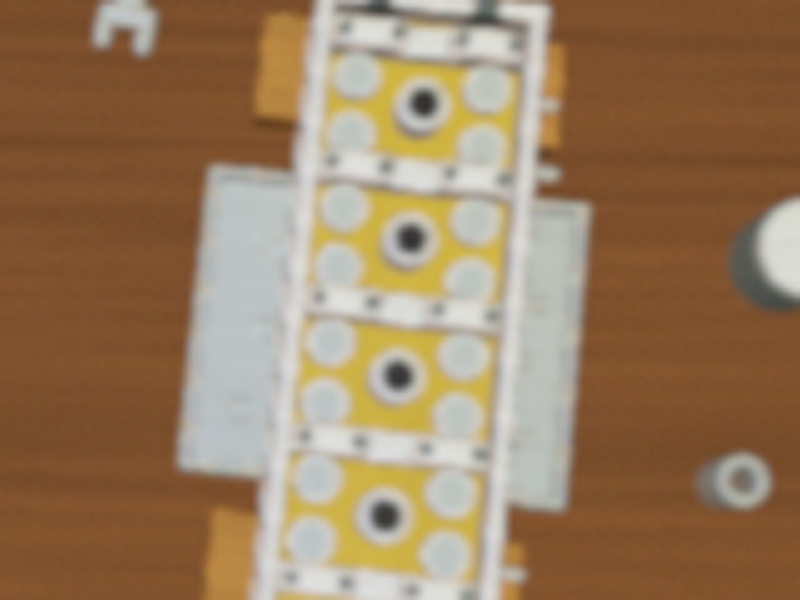

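View pics/sc9z.png

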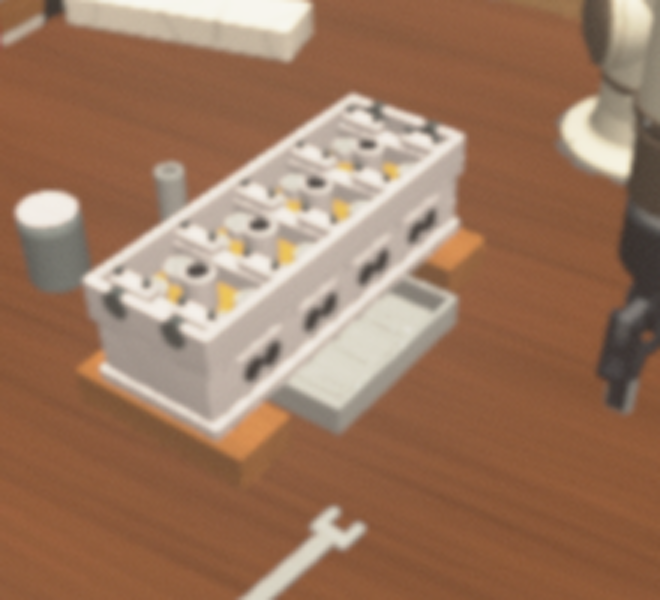

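```bash
python3 - <<'E'
from h import *
k=(285,165,5,5)
t=un([(208,163),(591,204),(566,510),(178,469)],*k)
p,r=fit([("top",TR,t)],[540,-160,-.08]);print(p,toh(p));print(r.T)
HEAD[:]=[527.6,-165,-.083];print(toh(p))
E
```

```text
[ 522.77 -164.49   -0.08] [-5.49  0.55  0.  ]
[[ 0.57 -0.54 -0.3   0.28]
 [ 0.48  0.11 -0.23 -0.29]]
[-4.85  0.1   0.  ]
```

The last fit puts the tray within about 0.5 mm of centre across the head and square to within 0.005 rad. It is 5 mm off along the head, which is free play inside the gap. I'm handing it in.

```bash
python3 - <<'E'
from bench import arm
print(arm.job_done(), arm.read_state()["clock"])
E
```

```text
the job is handed in; nothing more can be done
the job is handed in; nothing more can be done
```

The tray now lies under the head between the timbers, and I handed the job in at about 21 s of the 67 s allowed. I first pushed it sideways with the open fingertips on its +x wall to bring it onto the head's middle line. Then I pushed it straight in from behind, which also squared it, and backed the fingers straight out.

**Last checks:**
- **Position:** the final top-view fit has the tray centred across the head to about 0.5 mm, so it sticks out about 55 mm on each side. It is square to within about 0.005 rad.
- **Along the head:** the tray sits about 5 mm towards -x. That leaves roughly 25 mm to the nearer timber, and I left it there.
- **Forces:** the readings stayed at or below about 6 N, with no sign of contact with the head or timbers. The last pictures show the tray flat; the tin, socket and near end of the spanner look unmoved. The valve was outside those close-ups, so I did not re-check it.
- **Disagreement:** earlier in the job the two cameras differed by 4–6 mm on the tray's position along the head. For centring across the head I relied on the top camera, and the finger contact position before the last 7 mm push agreed with it to within 0.5 mm.

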